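# Square a fuel-cell plate in the clamping fixture and screw the clamp down

## Task

Without lifting it, slide the dark graphite plate along the fixture's bed until its edge lies flush along its length against the steel fence, still under the clamp foot. Then turn the black knob clockwise (seen from above) all the way down to its stop, so the foot holds the plate there, and let go. Leave the jar, the beaker and the wrench where they are.

Things in the scene. Friction and masses are not known exactly. Their poses are not given: they have to be found in the camera images.
- fixture: Fixed clamping fixture. Origin: on the table, on the vertical screw axis; its +x points to the fence, z up. Aluminium bed 250 x 190 mm, top z 16 mm, x -150 to 100, y +-95 mm, open towards -x. A grey arm 44 mm wide (y), x -22 to 96, z 80 to 98 mm, on a column behind the fence (x 60 to 96 mm), carries the screw over the bed.
- fence (a point): Middle of the fence face, at bed height: x = 45 mm, y = 0, z = 16 mm in the fixture's frame, same axes. The fence is a fixed straight steel bar 160 mm long along y, 24 mm high above the bed; its face looks to -x.
- plate: Loose slippery graphite plate (friction about 0.25), dark grey, fine lines on top, 130 x 120 x 20 mm (x, y, z), 0.4 to 0.63 kg. Origin: centre of its underside. Lies on the bed about 25 to 45 mm short of the fence, up to 0.25 rad askew, within 10 mm of centred in y. Its +x side looks to the fence; its -x side, clear of the arm, can be pushed. Flush: origin at x = -20 mm in the fixture's frame.
- knob (a joint): Knob angle, rad: 0 fully raised, grows clockwise seen from above, 4.2 at the hard stop fully down; starts at 0 to 1.0. Knob, stem and foot sink 25 mm per turn (3.98 mm per rad). The foot meets the plate at about 3.0 rad; then a spring in the foot (2.5 N/mm) builds up to about 13 N. Turning takes 0.09 to 0.15 N m; friction keeps it where it is left.
- knob_grip (a point): Point on the knob's vertical axis at the height to grip it, 20 mm above its underside, 14 mm below its top. Round black fluted knob, 36 mm diameter (38 over the flutes), 34 mm high. The point is about 145 mm above the table fully raised, 128 mm fully down. Nothing stands beside the knob; the arm's top (98 mm) is 10 mm or more below it.
- foot: Round rubber clamp foot, 28 mm diameter, 8 mm thick, under the arm on the screw axis. Origin: centre of its pressing face, 48 mm above the table when fully raised (12 mm above the plate's top). It sinks with the knob, does not turn, and gives on a spring.
- jar: Bystander: amber jar with white cap, 52 mm diameter, 75 mm high, standing on the table beside the fixture. Origin: centre of its underside.
- beaker: Bystander: open glass beaker, 56 mm rim diameter, 70 mm high, standing on the table beside the fixture. Origin: centre of its underside.
- wrench: Bystander: steel wrench 180 mm long, 8 mm thick, lying on the table behind the fixture. Origin: centre of its underside.
Mind the look-alikes: they are no part of the job. Of the things like the plate, leave any that is green, pink or yellow; of the rest the larger one is meant.

How it is judged (in metres and radians):
On the way, in this order (a step that is already met when the one before it is completed fails the run):
1. the plate lies flush against the fence, the foot not yet on it (x of plate in the frame of fixture above -0.0225 m and angle between the x axis of plate and the x axis of fixture, either way round below 0.03 rad and contact force between foot and plate below 0.5 N), for 0.2 s.
2. the knob is screwed down to its stop (value of joint knob above 3.95 rad), for 0.2 s.
At the end, for the whole second after the job is handed in: The plate lies flush against the fence (edge within 2.5 mm, square within 0.03 rad), within 46 mm of centred so that the whole foot is on it, at rest; the knob is screwed down to within 0.25 rad of its stop and the foot presses the plate with more than 5 N (x of plate in the frame of fixture above -0.0225 m and angle between the x axis of plate and the x axis of fixture, either way round below 0.03 rad and y of plate in the frame of fixture between -0.046 and 0.046 m and value of joint knob above 3.95 rad and contact force between foot and plate above 5 N and linear speed of plate below 0.01 m/s); the robot touches nothing.
It fails at once if the plate is lifted off the bed (more than 10 mm) (z of plate in the frame of fixture above 0.026 m).
It fails at once if the jar, beaker or wrench is moved more than 20 mm (distance of any of jar, beaker, wrench from where it was at the start of the episode above 0.02 m).
It also fails if it takes over 64 s, if anything falls off the work surface, if the arm or the gripper's body presses on something with over 40 N, if the wrist force passes 120 N, or if a joint passes its speed limit or range.

## Robot

A 6-joint arm with a two-finger parallel gripper is mounted at the origin on the work surface. World frame = base frame: x ahead of the robot, y to its left, z up, the work surface at z = 0. Lengths are in mm, angles in rad, forces in N, time in s.
With the tool pointing down it reaches from about 350 to 875 mm from the base axis. Payload 4.2 kg.
Tool frame: the origin (TCP) lies midway between the tips of the shut fingers; the grasp point (between the pads) lies 19 mm behind it; z points along the fingers, y is the line along which they close (so a half turn about z gives the same grasp; the last joint's range is limited). The gripper opens to 85 mm and grips with 20 to 120 N. Pads are 22 mm wide; open, the fingers measure 114 mm over their backs; the gripper's body (76 mm by 85 mm) begins 54 mm behind the grasp point. The pads swing forward as they close: fully open they stand 13 mm farther back than shut.
Start: joints at [-1.038, 0.385, 0.008, 0, -1.194, -0.259], TCP at [169.011, -601.693, 231.312] pointing down, gripper open.
Joint ranges: [-3.14, 3.14], [-1.21, 2.06], [-1.07, 1.41], [-3.16, 2.05], [-2.99, -0.16], [-3.1, 3.1]. Speed limits (rad/s): [2.79, 2.79, 3.14, 3.14, 3.14, 3.14].

## Interface

Orientations are given as a unit quaternion [x, y, z, w].
In Python, from bench import sensors, get_image, camera_params, job_done gives the robot as it stands.
- The arm moves only by the tool servo_tool, never from a script. Its argument "motion" is a list of rows, each an object with "travel": the shift along the tool's x, y, z as a fraction of full scale, a list of three; "rot": the turn, a rotation vector about the tool's x, y, z as a fraction of full scale, a list of three; "hand": the opening, from 0 (shut) to 1 (fully open). In form: [{"travel": [x, y, z], "rot": [wx, wy, wz], "hand": hand}, ...]. A call has 1 to 10 rows; each row shifts and turns the commanded pose from where the row before left it, along the tool's axes as they then stand; what a row does not reach is not made up. Full scale, the value 1, is 25 cm for a shift and 360 degrees for a turn. A row lasts 1/12 s, in which the tool goes at most 41.7 mm and 7.16 degrees, less where a joint would pass 70% of its speed; a pose out of reach is approached as far as the arm can. A call with a number of a shift or a turn outside -1 to 1 is refused whole. A call with a gripper value outside its range is refused whole. The fingers move at their own pace and stop on an object; the grip force is fixed at half the most. Time passes only in rows, so rows that do not move let the fingers close. It gives the time, the measured TCP pose, the force, the opening and the grip force at its end, in the units of the state.
- sensors.read_state(): the state, without advancing time (a new reading comes with each control period).
- get_image(name): name is "scene" or "top"; returns (picture, depth): 420x560x3 uint8, red, green, blue; 420x560 float32, mm along the optical axis (not along the pixel's ray), 0 where there is no reading.
- camera_params(name): a dict with "camera_matrix" (3x3 intrinsics, pixels), "dist" ([k1, k2, p1, p2, k3] as OpenCV has them; the pictures are not rectified), "R" (3x3) and "t" (3): a world point X has camera coordinates R X + t. Camera axes: x right, y down, z forward; pixel columns grow to the right and rows downward; lengths in mm; the calibration is good to about 2 mm. A picture is of the moment at which its call begins. camera_params takes no time and is no camera call.
- job_done(): hands the job in; it is judged then, once.
The state is a dict: "clock": time; "joints": joint angles; "joint_vel": joint speeds; "joint_efforts": joint torques, N m; "position": TCP position; "ee_rot": TCP orientation; "contact_force": force on the tool from outside, world axes, zero at the start; "wrist_torque": the same for the moment, N m; "gripper_width": finger opening in mm; "grasp_force": force on a finger pad.
Only numpy, scipy, OpenCV 4.12 (cv2) and the standard library are available. Lean on these libraries where they do the work, as an engineer would, in place of code of your own. Each camera call takes 0.05 s, during which the arm holds its last target. There are 200 camera calls.

## Working session

There is one attempt and no reset: what is moved stays moved. The work goes in short steps, Python scripts to look and compute and a tool call to move; the robot and the scene stay as the last step left them, time stands still between calls to the robot, and variables do not carry over. Pictures are saved under pics/ and viewed, at most 10 in all, crops included, and the job is handed in when it is done.

Besides the shell and the picture viewer there is one more tool, called as a command line: name --argument value ..., lists and objects as JSON in quotes. servo_tool: Moves the arm, as the interface text tells. Its arguments: {"type":"object","properties":{"motion":{"type":"array"}},"required":["motion"]}

```bash
mkdir -p pics; ls; python3 - <<'E'
from bench import *
import cv2,numpy as np,pickle
d={}
for n in("scene","top"):
    p,z=get_image(n); c=camera_params(n); d[n]=(p,z,c)
    cv2.imwrite(f"pics/{n}0.png",p[:,:,::-1]); print(n,c)
pickle.dump(d,open("d0.pkl","wb"))
print(sensors.read_state())
E
```

```text
pics
scene {'camera_matrix': array([[467.78953806,   0.        , 275.50112737],
       [  0.        , 467.78953806, 216.77967326],
       [  0.        ,   0.        ,   1.        ]]), 'dist': array([0.00772328, 0.        , 0.        , 0.        , 0.        ]), 'R': array([[-0.10370567,  0.99459151, -0.0057324 ],
       [ 0.60984711,  0.05903347, -0.79031738],
       [-0.78570455, -0.08545628, -0.61267086]]), 't': array([  13.85777184, -262.29610879, 1419.2274405 ])}
top {'camera_matrix': array([[392.63985302,   0.        , 278.48968132],
       [  0.        , 392.63985302, 212.15826923],
       [  0.        ,   0.        ,   1.        ]]), 'dist': array([-0.05878326,  0.        ,  0.        ,  0.        ,  0.        ]), 'R': array([[-0.00396649, -0.99960942, -0.02766376],
       [-0.99242608,  0.00733156, -0.12262429],
       [ 0.12277921,  0.02696785, -0.99206754]]), 't': array([ 78.39850019, 582.95397707, 900.85977493])}
{'clock': 0.1, 'joints': array([-1.03841667e+00,  3.85468229e-01,  6.75704170e-03, -4.41945350e-04,
       -1.19398782e+00, -2.58598412e-01]), 'joint_vel': array([ 2.25074463e-05, -8.81011735e-04,  2.92817177e-03,  1.40432087e-03,
        1.89402367e-03,  2.04664501e-05]), 'joint_efforts': array([-7.24711244e-04, -3.93318450e+01,  1.88930100e+01,  4.19796646e+00,
       -2.55496976e-03,  5.01136668e-06]), 'position': array([ 168.85973699, -601.21441017,  230.3347037 ]), 'ee_rot': array([-1.36382684e-01,  9.90655751e-01,  9.57034991e-04, -1.76975266e-04]), 'contact_force': array([ 0.1994448 ,  0.0615563 , -0.08515172]), 'wrist_torque': array([-0.00907807, -0.01511148, -0.01294838]), 'grasp_force': 0.0, 'gripper_width': 85.53807007801078}
```

View pics/scene0.png

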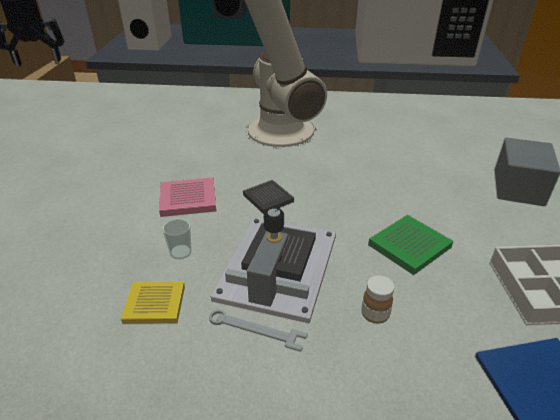

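View pics/top0.png

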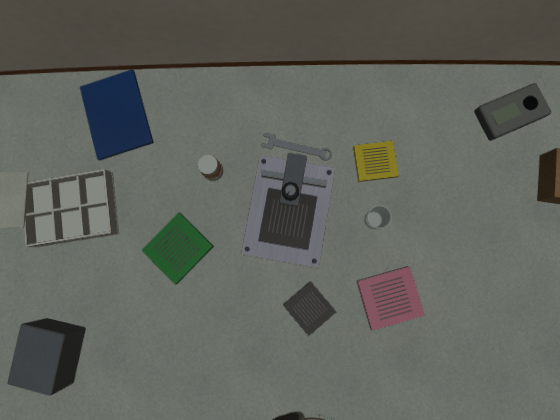

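The top view shows the fixture around (290,210), with its open side towards the robot, and the knob at (290,190). The target plate is at (288,218) on the bed. A smaller dark look-alike lies at (309,308). In the scene view the knob is at (274,218).

```bash
cat > h.py <<'E'
import cv2,numpy as np
def ray(c,px,z):
    u=cv2.undistortPoints(np.float64(px).reshape(-1,1,2),c["camera_matrix"],c["dist"])[:,0]
    d=np.c_[u,np.ones(len(u))]@c["R"]; o=-c["R"].T@c["t"]
    return o+d*((z-o[2])/d[:,2])[:,None]
def cloud(c,dep):
    v,u=np.mgrid[:dep.shape[0],:dep.shape[1]]
    n=cv2.undistortPoints(np.float64(np.c_[u.ravel(),v.ravel()]).reshape(-1,1,2),c["camera_matrix"],c["dist"])[:,0]
    P=np.c_[n,np.ones(len(n))]*dep.reshape(-1,1)
    return ((P-c["t"])@c["R"]).reshape(*dep.shape,3)
def big(m):
    cs,_=cv2.findContours(m.astype(np.uint8),cv2.RETR_EXTERNAL,cv2.CHAIN_APPROX_NONE)
    return max(cs,key=cv2.contourArea)[:,0]
def box(P):
    r=cv2.minAreaRect(np.float32(P[:,:2])); return r
E
python3 - <<'E'
import pickle; from h import *
d=pickle.load(open("d0.pkl","rb"))
p,z,c=d["top"]; W=cloud(c,z); hsv=cv2.cvtColor(p,cv2.COLOR_RGB2HSV)
roi=np.zeros(z.shape,bool); roi[130:275,235:345]=1
print("bed px",p[240,252],"table",p[280,260],"plate",p[235,270], "arm",p[165,296],"fence",p[178,270],"knob",p[190,283])
for n,(v,u) in dict(bed=(240,252),table=(280,260),plate=(235,270),arm=(165,296),fence=(177,270),knob=(185,290)).items(): print(n,W[v,u].round(1),z[v,u])
m=roi&(p[...,2].astype(int)-p[...,1]>5)&(p.max(2)>80)
m=cv2.morphologyEx(m.astype(np.uint8),cv2.MORPH_CLOSE,np.ones((9,9)))
b=big(m); print("bed",box(ray(c,b,16)))
m=roi&(p.max(2)<75)&(W[...,2]<60); m[:190]=0
b=big(m); print("plate",box(ray(c,b,36)), len(b))
k=W[(W[...,2]>130)&roi]; print("knob top pts",len(k),k.mean(0),np.median(k,0),box(k))
p,z,c=d["scene"]; W=cloud(c,z)
roi=np.zeros(z.shape,bool); roi[200:240,255:295]=1
m=roi&(W[...,2]>120); k=W[m]; print("scene knob",len(k),k.mean(0),k[:,2].max(),box(k))
ys,xs=np.nonzero(m); print(xs.min(),xs.max(),ys.min(),ys.max())
t=k[k[:,2]>k[:,2].max()-6]; print(len(t),box(t), np.percentile(k[:,2],[50,80,90,95]))
E
```

```text
bed px [112 113 121] table [106 111 104] plate [50 50 48] arm [64 69 72] fence [75 76 78] knob [28 29 29]
bed [518.4 140.3  15.5] 952.8993
table [421.6 121.8   0.5] 955.36426
plate [529.1  95.6  33.8] 934.8668
arm [682.5  33.4 100.8] 885.5998
fence [669.   95.2  37.7] 948.14307
knob [626.1  47.4 155. ] 825.20764
bed ((591.3157958984375, 52.095069885253906), (186.70733642578125, 245.49037170410156), 79.70391082763672)
plate ((569.1260375976562, 53.60591125488281), (119.86869812011719, 129.225341796875), 79.46464538574219) 223
knob top pts 331 [581.05616073  48.18198712 334.71691289] [608.3786339   49.79966161 157.94985122] ((550.7688598632812, 46.546287536621094), (164.90966796875, 34.2369384765625), 1.0219026803970337)
scene knob 462 [628.69448466  48.97242767 150.73860942] 662.3015615565223 ((937.889892578125, 77.66400146484375), (682.7103881835938, 34.449710845947266), 5.364904880523682)
264 292 201 232
3 ((1276.4910888671875, 122.98332214355469), (0.0, 0.0), 0.0) [151.5389099  157.23069681 158.06534536 158.52802726]
```

```bash
python3 - <<'E'
import pickle; from h import *
d=pickle.load(open("d0.pkl","rb"))
for n,r in(("top",(170,205,275,305)),("scene",(200,235,258,292))):
    p,z,c=d[n]; W=cloud(c,z); s=np.zeros(z.shape,bool); s[r[0]:r[1],r[2]:r[3]]=1
    m=s&(W[...,2]>120)&(W[...,2]<170); k=W[m]; h=np.median(k[k[:,2]>np.percentile(k[:,2],70),2])
    m=s&(abs(W[...,2]-h)<3); b=big(m); print(n,"top z",h,"rect",box(ray(c,b,h)), "circ",cv2.minEnclosingCircle(np.float32(ray(c,b,h)[:,:2])))
p,z,c=d["top"]
m=(p.max(2)<62); m[:186]=0; m[:,:250]=0; m[260:]=0; m[:,325:]=0
b=big(m); P=ray(c,b,36)[:,:2]; print("plate",box(P))
a=np.deg2rad(-10.3); o=np.array([615.9,47.6]); R=np.array([[np.cos(a),-np.sin(a)],[np.sin(a),np.cos(a)]])
F=(P-o)@R
print("plate in fixture, corners",((cv2.boxPoints(cv2.minAreaRect(np.float32(P)))-o)@R).round(1).tolist())
# near side and lateral side line fits
for nm,q,ax in(("near",F[(F[:,0]<-100)&(abs(F[:,1])<45)],0),("left",F[(F[:,1]>45)&(abs(F[:,0]+55)<40)],1),("right",F[(F[:,1]<-45)&(abs(F[:,0]+55)<40)],1)):
    if len(q)>5: print(nm,len(q),np.polyfit(q[:,1-ax],q[:,ax],1))
# fence near face edge at z=40: grey profile along columns
g=cv2.cvtColor(p,cv2.COLOR_RGB2GRAY)
crop=cv2.resize(p[140:280,230:350],None,fx=5,fy=4.2,interpolation=cv2.INTER_CUBIC); cv2.imwrite("pics/crop0.png",crop[:,:,::-1])
m=(p.max(2)<70);m[:270]=0;m[345:]=0;m[:,:270]=0;m[:,345:]=0
print("lookalike",box(ray(c,big(m),20)),cv2.boxPoints(box(ray(c,big(m),20))))
E
```

```text
top top z 159.11147450430028 rect ((613.7015991210938, 47.56440734863281), (33.42307662963867, 31.788782119750977), 89.47187042236328) circ ((613.8340454101562, 47.61868667602539), 17.42723846435547)
scene top z 157.53831613019844 rect ((618.1143188476562, 47.764122009277344), (35.040672302246094, 34.92348098754883), 38.01235580444336) circ ((619.5237426757812, 47.78417205810547), 19.365034103393555)
plate ((577.3027954101562, 52.2099609375), (119.3067626953125, 144.4107208251953), 79.46598052978516)
plate in fixture, corners [[-111.2, -61.7], [33.2, -62.3], [33.6, 57.0], [-110.8, 57.6]]
near 37 [ 7.67872159e-04 -1.09906275e+02]
left 33 [-6.89640885e-03  5.57857331e+01]
right 33 [-7.11042851e-04 -6.06255329e+01]
lookalike ((356.8671569824219, 4.418907165527344), (94.37850189208984, 86.97232055664062), 39.968902587890625) [[292.76736     7.433363 ]
 [348.6359    -59.221626 ]
 [420.96695     1.4044514]
 [365.09842    68.05944  ]]
```

View pics/crop0.png

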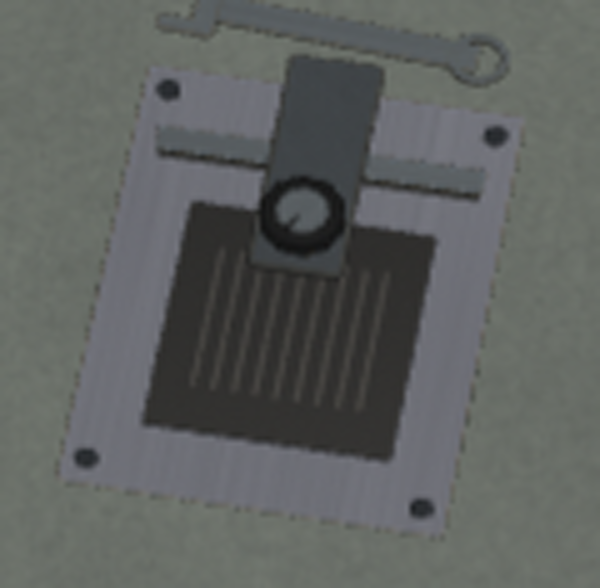

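The crop shows the plate already almost square to the fence, about 25 mm short of it. The knob is at roughly (302,213) in the crop. Fixture origin is about (616, 47.7) with yaw -10.3°. I'll rotate to match the fixture and fly over.

servo_tool --motion '[{"travel": [0, 0, 0], "rot": [0, 0, 0.018], "hand": 1}, {"travel": [0, 0, 0], "rot": [0, 0, 0.018], "hand": 1}, {"travel": [0, 0, 0], "rot": [0, 0, 0.018], "hand": 1}, {"travel": [0, 0, 0], "rot": [0, 0, 0.018], "hand": 1}, {"travel": [-0.0368, 0.1433, 0], "rot": [0, 0, 0], "hand": 1}, {"travel": [-0.0368, 0.1433, 0], "rot": [0, 0, 0], "hand": 1}, {"travel": [-0.0368, 0.1433, 0], "rot": [0, 0, 0], "hand": 1}, {"travel": [-0.0368, 0.1433, 0], "rot": [0, 0, 0], "hand": 1}, {"travel": [-0.0368, 0.1433, 0], "rot": [0, 0, 0], "hand": 1}, {"travel": [-0.0368, 0.1433, 0], "rot": [0, 0, 0], "hand": 1}]'

```text
clock: 0.93
position: [261.6, -398.2, 230.9]
ee_rot: [0.089, 0.996, 0.0, -0.0]
contact_force: [1.0, -0.1, 0.6]
gripper_width: 85.1
grasp_force: 0.0
```

servo_tool --motion '[{"travel": [-0.0368, 0.1433, 0], "rot": [0, 0, 0], "hand": 1}, {"travel": [-0.0368, 0.1433, 0], "rot": [0, 0, 0], "hand": 1}, {"travel": [-0.0368, 0.1433, 0], "rot": [0, 0, 0], "hand": 1}, {"travel": [-0.0368, 0.1433, 0], "rot": [0, 0, 0], "hand": 1}, {"travel": [-0.0368, 0.1433, 0], "rot": [0, 0, 0], "hand": 1}, {"travel": [-0.0368, 0.1433, 0], "rot": [0, 0, 0], "hand": 1}, {"travel": [-0.0368, 0.1433, 0], "rot": [0, 0, 0], "hand": 1}, {"travel": [-0.0368, 0.1433, 0], "rot": [0, 0, 0], "hand": 1}, {"travel": [0, 0, 0], "rot": [0, 0, 0], "hand": 1}, {"travel": [0, 0, 0], "rot": [0, 0, 0], "hand": 1}]'

```text
clock: 1.77
position: [385.3, -129.4, 231.1]
ee_rot: [0.087, 0.996, 0.0, -0.0]
contact_force: [-0.5, -0.6, -0.3]
gripper_width: 85.2
grasp_force: 0.0
```

servo_tool --motion '[{"travel": [-0.0377, 0.1423, 0], "rot": [0, 0, 0], "hand": 1}, {"travel": [-0.0377, 0.1423, 0], "rot": [0, 0, 0], "hand": 1}, {"travel": [-0.0377, 0.1423, 0], "rot": [0, 0, 0], "hand": 1}, {"travel": [-0.0377, 0.1423, 0], "rot": [0, 0, 0], "hand": 1}, {"travel": [-0.0377, 0.1423, 0], "rot": [0, 0, 0], "hand": 1}, {"travel": [-0.0377, 0.1423, 0], "rot": [0, 0, 0.001], "hand": 1}, {"travel": [0, 0, 0.15], "rot": [0, 0, 0], "hand": 1}, {"travel": [0, 0, 0.15], "rot": [0, 0, 0], "hand": 1}, {"travel": [0, 0, 0.15], "rot": [0, 0, 0], "hand": 1}, {"travel": [0, 0, 0.15], "rot": [0, 0, 0], "hand": 1}]'

```text
clock: 2.6
position: [478.2, 67.8, 79.9]
ee_rot: [0.093, 0.996, 0.0, 0.0]
contact_force: [0.6, 0.2, -1.3]
gripper_width: 85.4
grasp_force: 0.0
```

servo_tool --motion '[{"travel": [0, 0, 0.1], "rot": [0, 0, 0], "hand": 1}, {"travel": [0, 0, 0], "rot": [0, 0, 0], "hand": 1}, {"travel": [0, 0, 0], "rot": [0, 0, 0], "hand": 1}, {"travel": [0, 0, 0], "rot": [0, 0, 0], "hand": 1}]'

```text
clock: 2.93
position: [479.7, 68.7, 57.7]
ee_rot: [0.093, 0.996, 0.0, 0.001]
contact_force: [-0.0, 0.9, 0.7]
gripper_width: 85.5
grasp_force: 0.0
```

```bash
python3 - <<'E'
from bench import *
from h import *
s=sensors.read_state(); print(s["joints"],s["position"],s["ee_rot"])
p,z=get_image("scene"); q,_=get_image("top")
a=cv2.resize(p[160:330,190:360],(560,560),interpolation=cv2.INTER_CUBIC)
cv2.imwrite("pics/s1.png",a[:,:,::-1])
E
```

```text
[ 4.78646767e-01  3.60072728e-01 -5.53700353e-01  8.49139060e-04
 -6.54700371e-01 -2.23565108e+00] [479.71866488  68.71664999  57.67028798] [9.26344451e-02 9.95699475e-01 4.10718982e-04 1.11681922e-03]
```

View pics/s1.png

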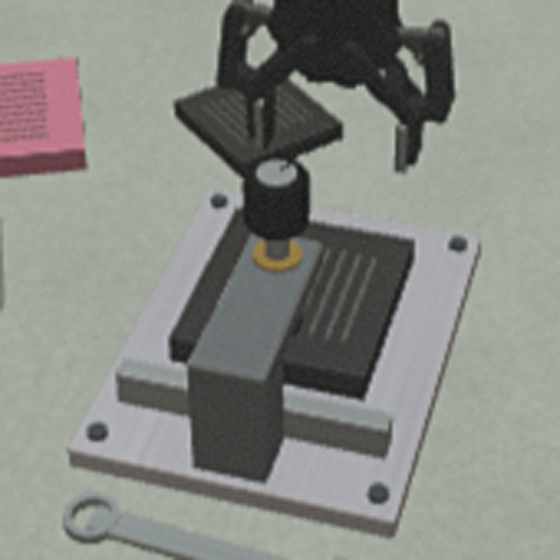

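The fingers hang open behind the plate (around (415,150) in the crop) and are clear of the look-alike. Next I'll lower them and start pushing.

servo_tool --motion '[{"travel": [0, 0, 0.06], "rot": [0, 0, 0], "hand": 1}, {"travel": [0, 0, 0.06], "rot": [0, 0, 0], "hand": 1}, {"travel": [0, 0, 0.06], "rot": [0, 0, 0], "hand": 1}, {"travel": [0, 0, 0], "rot": [0, 0, 0], "hand": 1}, {"travel": [0, 0, 0], "rot": [0, 0, 0], "hand": 1}]'

```text
clock: 3.45
position: [479.0, 69.2, 12.3]
ee_rot: [0.092, 0.996, 0.0, 0.001]
contact_force: [0.3, -0.4, 0.1]
gripper_width: 85.6
grasp_force: 0.0
```

servo_tool --motion '[{"travel": [-0.012, 0, 0], "rot": [0, 0, 0], "hand": 1}, {"travel": [-0.012, 0, 0], "rot": [0, 0, 0], "hand": 1}, {"travel": [-0.012, 0, 0], "rot": [0, 0, 0], "hand": 1}, {"travel": [-0.012, 0, 0], "rot": [0, 0, 0], "hand": 1}, {"travel": [-0.012, 0, 0], "rot": [0, 0, 0], "hand": 1}, {"travel": [-0.012, 0, 0], "rot": [0, 0, 0], "hand": 1}, {"travel": [-0.012, 0, 0], "rot": [0, 0, 0], "hand": 1}, {"travel": [-0.012, 0, 0], "rot": [0, 0, 0], "hand": 1}, {"travel": [-0.006, 0, 0], "rot": [0, 0, 0], "hand": 1}]'

```text
clock: 4.2
position: [503.3, 64.0, 11.1]
ee_rot: [0.092, 0.996, -0.0, -0.001]
contact_force: [-1.3, -0.4, 1.0]
gripper_width: 84.9
grasp_force: 1.1
```

```bash
python3 - <<'E'
from bench import *
from h import *
s=sensors.read_state(); print(s["position"],s["contact_force"])
p,z=get_image("scene"); q,_=get_image("top")
a=cv2.resize(p[160:330,190:360],(400,400),interpolation=cv2.INTER_CUBIC)
b=cv2.resize(q[150:270,230:350],(400,400),interpolation=cv2.INTER_CUBIC)
cv2.imwrite("pics/s2.png",np.hstack([a,b])[:,:,::-1])
E
```

```text
[503.27726212  64.02990477  11.07302078] [-1.34816418 -0.41672117  0.99957107]
```

View pics/s2.png

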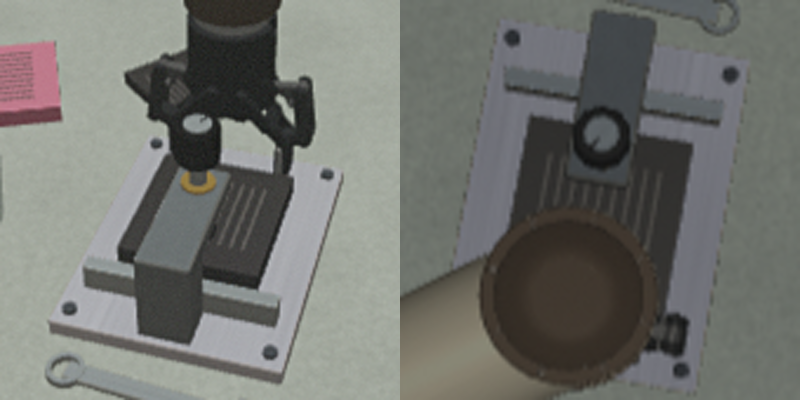

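Left crop: a finger at (283,160) touches the plate's rear edge, with the plate still short of the fence. I'll keep pushing gently.

servo_tool --motion '[{"travel": [-0.008, 0, 0], "rot": [0, 0, 0], "hand": 1}, {"travel": [-0.008, 0, 0], "rot": [0, 0, 0], "hand": 1}, {"travel": [-0.008, 0, 0], "rot": [0, 0, 0], "hand": 1}, {"travel": [-0.008, 0, 0], "rot": [0, 0, 0], "hand": 1}, {"travel": [-0.008, 0, 0], "rot": [0, 0, 0], "hand": 1}, {"travel": [-0.008, 0, 0], "rot": [0, 0, 0], "hand": 1}, {"travel": [-0.008, 0, 0], "rot": [0, 0, 0], "hand": 1}]'

```text
clock: 4.88
position: [517.4, 61.7, 11.3]
ee_rot: [0.092, 0.996, -0.0, -0.0]
contact_force: [-2.3, 0.8, -1.1]
gripper_width: 85.2
grasp_force: 0.8
```

servo_tool --motion '[{"travel": [-0.004, 0, 0], "rot": [0, 0, 0], "hand": 1}, {"travel": [-0.004, 0, 0], "rot": [0, 0, 0], "hand": 1}, {"travel": [0, 0, 0], "rot": [0, 0, 0], "hand": 1}]'

```text
clock: 5.13
position: [519.6, 61.4, 11.4]
ee_rot: [0.092, 0.996, 0.0, 0.0]
contact_force: [-0.5, 0.4, -0.6]
gripper_width: 85.6
grasp_force: 0.5
```

servo_tool --motion '[{"travel": [-0.004, 0, 0], "rot": [0, 0, 0], "hand": 1}, {"travel": [-0.004, 0, 0], "rot": [0, 0, 0], "hand": 1}, {"travel": [0, 0, 0], "rot": [0, 0, 0], "hand": 1}]'

```text
clock: 5.38
position: [521.4, 61.0, 11.4]
ee_rot: [0.092, 0.996, 0.0, 0.0]
contact_force: [-1.2, -0.4, -0.7]
gripper_width: 85.6
grasp_force: 0.6
```

servo_tool --motion '[{"travel": [-0.004, 0, 0], "rot": [0, 0, 0], "hand": 1}, {"travel": [0, 0, 0], "rot": [0, 0, 0], "hand": 1}, {"travel": [0, 0, 0], "rot": [0, 0, 0], "hand": 1}]'

```text
clock: 5.63
position: [521.5, 60.7, 11.3]
ee_rot: [0.092, 0.996, -0.0, -0.001]
contact_force: [-3.6, 1.6, 2.0]
gripper_width: 85.3
grasp_force: 2.4
```

servo_tool --motion '[{"travel": [-0.004, 0, 0], "rot": [0, 0, 0], "hand": 1}, {"travel": [-0.002, 0, 0], "rot": [0, 0, 0], "hand": 1}, {"travel": [0, 0, 0], "rot": [0, 0, 0], "hand": 1}, {"travel": [0, 0, 0], "rot": [0, 0, 0], "hand": 1}]'

```text
clock: 5.97
position: [521.5, 60.3, 11.0]
ee_rot: [0.092, 0.996, -0.001, -0.002]
contact_force: [-8.8, 2.7, 2.7]
gripper_width: 85.4
grasp_force: 4.2
```

servo_tool --motion '[{"travel": [-0.004, 0, 0], "rot": [0, 0, 0], "hand": 1}, {"travel": [0, 0, 0], "rot": [0, 0, 0], "hand": 1}, {"travel": [0, 0, 0], "rot": [0, 0, 0], "hand": 1}, {"travel": [0, 0, 0], "rot": [0, 0, 0], "hand": 1}]'

```text
clock: 6.3
position: [521.4, 60.0, 10.8]
ee_rot: [0.092, 0.996, -0.001, -0.003]
contact_force: [-10.5, 3.9, 4.2]
gripper_width: 85.4
grasp_force: 5.3
```

```bash
python3 - <<'E'
from bench import *
s=sensors.read_state(); print(s["position"],s["contact_force"],s["wrist_torque"])
E
```

```text
[521.44458998  60.00463938  10.82150043] [-10.45986935   3.90936561   4.23453638] [1.2605493  2.67634132 0.43790794]
```

The plate is hard against the fence: position stalled and force rising. I'll back off and raise the arm to check it.

servo_tool --motion '[{"travel": [0.02, 0, 0], "rot": [0, 0, 0], "hand": 1}, {"travel": [0.04, 0, 0], "rot": [0, 0, 0], "hand": 1}, {"travel": [0.08, 0, 0], "rot": [0, 0, 0], "hand": 1}, {"travel": [0, 0, -0.15], "rot": [0, 0, 0], "hand": 1}, {"travel": [0, 0, -0.16], "rot": [0, 0, 0], "hand": 1}, {"travel": [0, 0, -0.16], "rot": [0, 0, 0], "hand": 1}, {"travel": [0, 0, -0.16], "rot": [0, 0, 0], "hand": 1}, {"travel": [0, 0, -0.16], "rot": [0, 0, 0], "hand": 1}, {"travel": [0, -0.16, 0], "rot": [0, 0, 0], "hand": 1}, {"travel": [0, -0.16, 0], "rot": [0, 0, 0], "hand": 1}]'

```text
clock: 7.13
position: [477.8, -10.9, 212.4]
ee_rot: [0.09, 0.996, 0.002, 0.005]
contact_force: [0.1, -1.5, -1.4]
gripper_width: 85.0
grasp_force: 0.0
```

servo_tool --motion '[{"travel": [0, -0.16, 0], "rot": [0, 0, -0.019], "hand": 1}, {"travel": [0, -0.16, 0], "rot": [0, 0, -0.019], "hand": 1}, {"travel": [0, 0, 0], "rot": [0, 0, -0.019], "hand": 1}, {"travel": [0, 0, 0], "rot": [0, 0, -0.019], "hand": 1}, {"travel": [0, 0, 0], "rot": [0, 0, -0.019], "hand": 1}, {"travel": [0, 0, 0], "rot": [0, 0, -0.019], "hand": 1}]'

```text
clock: 7.63
position: [466.8, -83.9, 209.2]
ee_rot: [-0.254, 0.967, -0.0, 0.001]
contact_force: [0.2, -1.0, -0.6]
gripper_width: 85.1
grasp_force: 0.0
```

```bash
python3 - <<'E'
from bench import *
from h import *
s=sensors.read_state(); print(s["position"],s["contact_force"],s["joints"])
p,z=get_image("scene"); q,zt=get_image("top")
a=cv2.resize(p[190:320,210:340],(400,400),interpolation=cv2.INTER_CUBIC)
b=cv2.resize(q[150:270,230:350],(400,400),interpolation=cv2.INTER_CUBIC)
cv2.imwrite("pics/s3.png",np.hstack([a,b])[:,:,::-1])
c=camera_params("top"); p=q
m=(p.max(2)<62); m[:178]=0; m[:,:250]=0; m[260:]=0; m[:,325:]=0
P=ray(c,big(m),36)[:,:2]
a=np.deg2rad(-10.3); o=np.array([616,47.7]); R=np.array([[np.cos(a),-np.sin(a)],[np.sin(a),np.cos(a)]])
F=(P-o)@R
for nm,k,ax in(("near",F[(F[:,0]<-75)&(abs(F[:,1])<45)],0),("left",F[(F[:,1]>45)&(abs(F[:,0]+35)<40)],1),("right",F[(F[:,1]<-45)&(abs(F[:,0]+35)<40)],1)):
    if len(k)>5: print(nm,len(k),np.polyfit(k[:,1-ax],k[:,ax],1))
E
```

```text
[466.8195009  -83.86672296 209.18203546] [ 0.22500773 -0.98828525 -0.63682147] [ 1.66198110e-01  1.44673026e-01 -3.84114212e-01  5.41569931e-04
 -1.03919524e+00 -1.22427484e+00]
near 37 [ 2.29447380e-03 -8.38567946e+01]
left 33 [7.28769743e-03 5.56127270e+01]
right 33 [ 9.83128606e-04 -6.05251163e+01]
```

View pics/s3.png

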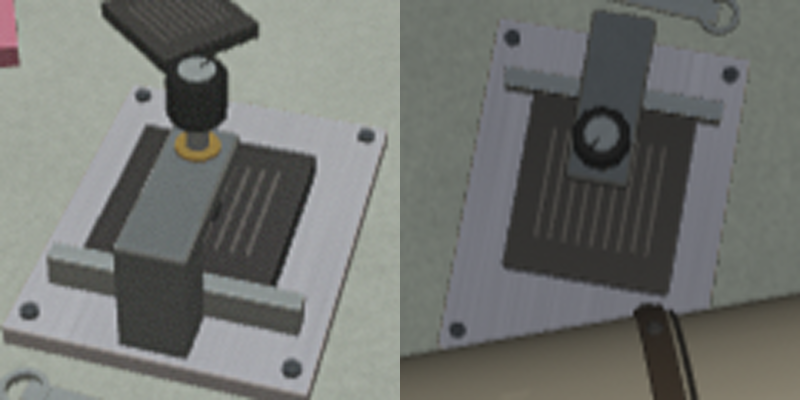

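The plate is flush: near edge at x ≈ -84 mm, slope about 0.002, and in both crops its far edge meets the fence. Now I'll wind the wrist back so the whole knob turn fits in one grip.

servo_tool --motion '[{"travel": [0, 0, 0], "rot": [0, 0, -0.0195], "hand": 1}, {"travel": [0, 0, 0], "rot": [0, 0, -0.0195], "hand": 1}, {"travel": [0, 0, 0], "rot": [0, 0, -0.0195], "hand": 1}, {"travel": [0, 0, 0], "rot": [0, 0, -0.0195], "hand": 1}, {"travel": [0, 0, 0], "rot": [0, 0, -0.0195], "hand": 1}, {"travel": [0, 0, 0], "rot": [0, 0, -0.0195], "hand": 1}, {"travel": [0, 0, 0], "rot": [0, 0, -0.0195], "hand": 1}, {"travel": [0, 0, 0], "rot": [0, 0, -0.0195], "hand": 1}, {"travel": [0, 0, 0], "rot": [0, 0, -0.0195], "hand": 1}, {"travel": [0, 0, 0], "rot": [0, 0, -0.0195], "hand": 1}]'

```text
clock: 8.57
position: [466.7, -83.3, 209.0]
ee_rot: [0.763, -0.646, 0.001, -0.001]
contact_force: [-0.2, -0.5, -0.6]
gripper_width: 85.0
grasp_force: 0.0
```

servo_tool --motion '[{"travel": [0, 0, 0], "rot": [0, 0, -0.0195], "hand": 1}, {"travel": [0, 0, 0], "rot": [0, 0, -0.0195], "hand": 1}, {"travel": [0, 0, 0], "rot": [0, 0, -0.0195], "hand": 1}, {"travel": [0, 0, 0], "rot": [0, 0, -0.0195], "hand": 1}, {"travel": [0, 0, 0], "rot": [0, 0, -0.0195], "hand": 1}, {"travel": [0, 0, 0], "rot": [0, 0, -0.0195], "hand": 1}, {"travel": [0, 0, 0], "rot": [0, 0, -0.0195], "hand": 1}, {"travel": [0, 0, 0], "rot": [0, 0, -0.0195], "hand": 1}, {"travel": [0, 0, 0], "rot": [0, 0, -0.0195], "hand": 1}, {"travel": [0, 0, 0], "rot": [0, 0, -0.0195], "hand": 1}]'

```text
clock: 9.4
position: [466.7, -83.3, 209.0]
ee_rot: [0.996, -0.09, 0.001, -0.0]
contact_force: [0.0, 0.4, 0.5]
gripper_width: 85.7
grasp_force: 0.0
```

servo_tool --motion '[{"travel": [0, 0, 0], "rot": [0, 0, -0.0195], "hand": 1}, {"travel": [0, 0, 0], "rot": [0, 0, -0.0195], "hand": 1}, {"travel": [0, 0, 0], "rot": [0, 0, -0.0195], "hand": 1}, {"travel": [0, 0, 0], "rot": [0, 0, -0.0195], "hand": 1}, {"travel": [0, 0, 0], "rot": [0, 0, -0.0195], "hand": 1}, {"travel": [0, 0, 0], "rot": [0, 0, -0.0195], "hand": 1}, {"travel": [0, 0, 0], "rot": [0, 0, -0.0195], "hand": 1}, {"travel": [0, 0, 0], "rot": [0, 0, -0.0195], "hand": 1}, {"travel": [0, 0, 0], "rot": [0, 0, 0], "hand": 1}, {"travel": [0, 0, 0], "rot": [0, 0, 0], "hand": 1}]'

```text
clock: 10.23
position: [466.6, -83.4, 209.0]
ee_rot: [0.923, 0.386, 0.0, 0.0]
contact_force: [-0.1, 0.5, -0.5]
gripper_width: 85.1
grasp_force: 0.0
```

```bash
cat > m.py <<'E'
from bench import *
import numpy as np,sys
from scipy.spatial.transform import Rotation as Q
s=sensors.read_state(); R=Q.from_quat(s["ee_rot"]).as_matrix()
g=np.array(eval(sys.argv[1]))
print(s["position"].round(1),"joints",s["joints"].round(2),"z axis",R[:,2].round(4)); print("tool delta mm",(R.T@(g-s["position"])).round(1),"frac",(R.T@(g-s["position"])/250).round(4),"F",s["contact_force"].round(1),"T",s["wrist_torque"].round(2))
E
python3 m.py "[616,47.7,209]"
```

```text
[466.6 -83.4 209. ] joints [ 0.17  0.15 -0.38  0.   -1.04  2.2 ] z axis [ 0.001 -0.    -1.   ]
tool delta mm [1.982e+02 1.440e+01 1.000e-01] frac [7.93e-01 5.75e-02 4.00e-04] F [-0.1  0.5 -0.5] T [ 0.03  0.03 -0.  ]
```

servo_tool --motion '[{"travel": [0.1321, 0.0096, 0], "rot": [0, 0, 0], "hand": 1}, {"travel": [0.1321, 0.0096, 0], "rot": [0, 0, 0], "hand": 1}, {"travel": [0.1321, 0.0096, 0], "rot": [0, 0, 0], "hand": 1}, {"travel": [0.1321, 0.0096, 0], "rot": [0, 0, 0], "hand": 1}, {"travel": [0.1321, 0.0096, 0], "rot": [0, 0, 0], "hand": 1}, {"travel": [0.1321, 0.0096, 0], "rot": [0, 0, 0], "hand": 1}, {"travel": [0, 0, 0], "rot": [0, 0, 0], "hand": 1}, {"travel": [0, 0, 0], "rot": [0, 0, 0], "hand": 1}, {"travel": [0, 0, 0], "rot": [0, 0, 0], "hand": 1}]'

```text
clock: 10.98
position: [614.6, 48.2, 208.3]
ee_rot: [0.922, 0.387, -0.001, -0.0]
contact_force: [0.1, -0.5, 0.0]
gripper_width: 85.7
grasp_force: 0.0
```

```bash
python3 m.py "[616,47.7,124]"
```

```text
[614.6  48.2 208.3] joints [ 0.34  0.39 -0.05 -0.   -1.14  2.03] z axis [-1.e-03 -3.e-04 -1.e+00]
tool delta mm [ 0.7  1.4 84.3] frac [0.0027 0.0054 0.3372] F [ 0.1 -0.5  0. ] T [-0.01  0.04  0.03]
```

servo_tool --motion '[{"travel": [0.0027, 0.0054, 0.1], "rot": [0, 0, 0], "hand": 1}, {"travel": [0, 0, 0.1], "rot": [0, 0, 0], "hand": 1}, {"travel": [0, 0, 0.1], "rot": [0, 0, 0], "hand": 1}, {"travel": [0, 0, 0.044], "rot": [0, 0, 0], "hand": 1}, {"travel": [0, 0, 0], "rot": [0, 0, 0], "hand": 1}, {"travel": [0, 0, 0], "rot": [0, 0, 0], "hand": 1}]'

```text
clock: 11.48
position: [616.6, 47.2, 123.5]
ee_rot: [0.922, 0.388, 0.0, 0.0]
contact_force: [0.2, 0.5, 0.0]
gripper_width: 85.0
grasp_force: 0.0
```

servo_tool --motion '[{"travel": [0, 0, 0], "rot": [0, 0, 0], "hand": 0.6}, {"travel": [0, 0, 0], "rot": [0, 0, 0], "hand": 0.5}, {"travel": [0, 0, 0], "rot": [0, 0, 0], "hand": 0.4}, {"travel": [0, 0, 0], "rot": [0, 0, 0], "hand": 0.3}, {"travel": [0, 0, 0], "rot": [0, 0, 0], "hand": 0}, {"travel": [0, 0, 0], "rot": [0, 0, 0], "hand": 0}, {"travel": [0, 0, 0], "rot": [0, 0, 0], "hand": 0}, {"travel": [0, 0, 0], "rot": [0, 0, 0], "hand": 0}]'

```text
clock: 12.15
position: [617.1, 47.8, 124.1]
ee_rot: [0.921, 0.388, 0.001, 0.0]
contact_force: [-1.2, -1.0, 6.0]
gripper_width: 35.1
grasp_force: 59.5
```

```bash
python3 m.py "[616,47.7,122]"
```

```text
[617.1  47.8 124.1] joints [ 0.34  0.46 -0.15  0.   -0.95  2.03] z axis [ 0.0018 -0.     -1.    ]
tool delta mm [-0.9 -0.7  2.1] frac [-0.0035 -0.0028  0.0082] F [-1.2 -1.   6. ] T [ 0.04  0.3  -0.05]
```

servo_tool --motion '[{"travel": [0, 0, 0.002], "rot": [0, 0, 0.015], "hand": 0}, {"travel": [0, 0, 0.0015], "rot": [0, 0, 0.015], "hand": 0}, {"travel": [0, 0, 0.0015], "rot": [0, 0, 0.015], "hand": 0}, {"travel": [0, 0, 0.0015], "rot": [0, 0, 0.015], "hand": 0}, {"travel": [0, 0, 0.0015], "rot": [0, 0, 0.015], "hand": 0}, {"travel": [0, 0, 0.0015], "rot": [0, 0, 0.015], "hand": 0}, {"travel": [0, 0, 0.0015], "rot": [0, 0, 0.015], "hand": 0}, {"travel": [0, 0, 0.0015], "rot": [0, 0, 0.015], "hand": 0}, {"travel": [0, 0, 0.0015], "rot": [0, 0, 0.015], "hand": 0}, {"travel": [0, 0, 0.0015], "rot": [0, 0, 0.015], "hand": 0}]'

```text
clock: 12.98
position: [617.3, 47.4, 120.3]
ee_rot: [0.997, -0.074, 0.001, 0.0]
contact_force: [-0.1, -1.6, 5.9]
gripper_width: 34.7
grasp_force: 59.5
```

```bash
python3 m.py "[616,47.7,120]"
```

```text
[617.3  47.4 120.3] joints [ 0.34  0.47 -0.16  0.   -0.94  1.08] z axis [ 1.9e-03 -7.0e-04 -1.0e+00]
tool delta mm [-1.3 -0.1  0.3] frac [-0.0051 -0.0003  0.0012] F [-0.1 -1.6  5.9] T [-0.5   0.22  0.09]
```

servo_tool --motion '[{"travel": [0, 0, 0.0015], "rot": [0, 0, 0.015], "hand": 0}, {"travel": [0, 0, 0.0015], "rot": [0, 0, 0.015], "hand": 0}, {"travel": [0, 0, 0.0015], "rot": [0, 0, 0.015], "hand": 0}, {"travel": [0, 0, 0.0015], "rot": [0, 0, 0.015], "hand": 0}, {"travel": [0, 0, 0.0015], "rot": [0, 0, 0.015], "hand": 0}, {"travel": [0, 0, 0.0015], "rot": [0, 0, 0.015], "hand": 0}, {"travel": [0, 0, 0.0015], "rot": [0, 0, 0.015], "hand": 0}, {"travel": [0, 0, 0.0015], "rot": [0, 0, 0.015], "hand": 0}, {"travel": [0, 0, 0.0015], "rot": [0, 0, 0.015], "hand": 0}, {"travel": [0, 0, 0.0015], "rot": [0, 0, 0.015], "hand": 0}]'

```text
clock: 13.82
position: [617.0, 47.1, 116.5]
ee_rot: [0.855, -0.519, 0.001, 0.0]
contact_force: [-1.3, -2.6, 5.8]
gripper_width: 34.7
grasp_force: 59.5
```

servo_tool --motion '[{"travel": [0, 0, 0.0015], "rot": [0, 0, 0.015], "hand": 0}, {"travel": [0, 0, 0.0015], "rot": [0, 0, 0.015], "hand": 0}, {"travel": [0, 0, 0.0015], "rot": [0, 0, 0.015], "hand": 0}, {"travel": [0, 0, 0.0015], "rot": [0, 0, 0.015], "hand": 0}, {"travel": [0, 0, 0.0015], "rot": [0, 0, 0.015], "hand": 0}, {"travel": [0, 0, 0.0015], "rot": [0, 0, 0.015], "hand": 0}, {"travel": [0, 0, 0.0015], "rot": [0, 0, 0.015], "hand": 0}, {"travel": [0, 0, 0.0015], "rot": [0, 0, 0.015], "hand": 0}, {"travel": [0, 0, 0.0015], "rot": [0, 0, 0.015], "hand": 0}, {"travel": [0, 0, 0.0015], "rot": [0, 0, 0.015], "hand": 0}]'

```text
clock: 14.65
position: [616.5, 47.1, 112.8]
ee_rot: [-0.526, 0.851, -0.001, -0.0]
contact_force: [-3.1, -1.4, 6.7]
gripper_width: 34.6
grasp_force: 59.6
```

```bash
python3 m.py "[616,47.7,112]"
```

```text
[616.5  47.1 112.8] joints [ 0.34  0.48 -0.16  0.   -0.93 -0.8 ] z axis [ 2.0e-04 -1.3e-03 -1.0e+00]
tool delta mm [-0.3  0.8  0.8] frac [-0.0011  0.003   0.0033] F [-3.1 -1.4  6.7] T [-0.54  0.77  0.11]
```

servo_tool --motion '[{"travel": [0, 0, 0.0015], "rot": [0, 0, 0.015], "hand": 0}, {"travel": [0, 0, 0.0015], "rot": [0, 0, 0.015], "hand": 0}, {"travel": [0, 0, 0.0015], "rot": [0, 0, 0.015], "hand": 0}, {"travel": [0, 0, 0.0015], "rot": [0, 0, 0.015], "hand": 0}, {"travel": [0, 0, 0.0015], "rot": [0, 0, 0.015], "hand": 0}, {"travel": [0, 0, 0.0015], "rot": [0, 0, 0.015], "hand": 0}, {"travel": [0, 0, 0.0015], "rot": [0, 0, 0.015], "hand": 0}, {"travel": [0, 0, 0.0015], "rot": [0, 0, 0.015], "hand": 0}]'

```text
clock: 15.32
position: [616.3, 47.4, 109.8]
ee_rot: [-0.176, 0.984, -0.0, -0.0]
contact_force: [-2.9, -0.5, 8.5]
gripper_width: 34.6
grasp_force: 59.7
```

```bash
python3 m.py "[616,47.7,108]"
```

```text
[616.3  47.4 109.8] joints [ 0.34  0.48 -0.17  0.   -0.92 -1.56] z axis [-2.e-04 -9.e-04 -1.e+00]
tool delta mm [0.2 0.4 1.8] frac [0.0008 0.0017 0.0073] F [-2.9 -0.5  8.5] T [-0.26  0.94  0.18]
```

servo_tool --motion '[{"travel": [0, 0, 0.0015], "rot": [0, 0, 0.015], "hand": 0}, {"travel": [0, 0, 0.0015], "rot": [0, 0, 0.015], "hand": 0}, {"travel": [0, 0, 0.0015], "rot": [0, 0, 0.015], "hand": 0}]'

```text
clock: 15.57
position: [617.6, 47.6, 109.1]
ee_rot: [-0.038, 0.999, -0.001, 0.001]
contact_force: [1.1, -1.5, 4.5]
gripper_width: 34.2
grasp_force: 59.4
```

```bash
python3 m.py "[616,47.7,108]"
```

```text
[617.6  47.6 109.1] joints [ 0.34  0.48 -0.17  0.   -0.92 -1.84] z axis [ 0.0029 -0.0014 -1.    ]
tool delta mm [1.6 0.2 1.1] frac [0.0063 0.001  0.0044] F [ 1.1 -1.5  4.5] T [-0.62 -0.12  1.57]
```

The torque jumped to 1.57 N m, so the knob is at its stop. I'll open and retreat upward.

servo_tool --motion '[{"travel": [0, 0, 0], "rot": [0, 0, 0], "hand": 0}, {"travel": [0, 0, 0], "rot": [0, 0, 0], "hand": 0}, {"travel": [0, 0, 0], "rot": [0, 0, 0], "hand": 1}, {"travel": [0, 0, 0], "rot": [0, 0, 0], "hand": 1}, {"travel": [0, 0, 0], "rot": [0, 0, 0], "hand": 1}, {"travel": [0, 0, 0], "rot": [0, 0, 0], "hand": 1}, {"travel": [0, 0, 0], "rot": [0, 0, 0], "hand": 1}, {"travel": [0, 0, 0], "rot": [0, 0, 0], "hand": 1}]'

```text
clock: 16.23
position: [616.4, 47.8, 107.0]
ee_rot: [-0.037, 0.999, -0.0, -0.0]
contact_force: [0.4, -0.2, 0.4]
gripper_width: 85.5
grasp_force: 0.0
```

servo_tool --motion '[{"travel": [0, 0, -0.06], "rot": [0, 0, 0], "hand": 1}, {"travel": [0, 0, -0.12], "rot": [0, 0, 0], "hand": 1}, {"travel": [0, 0, -0.12], "rot": [0, 0, 0], "hand": 1}, {"travel": [0, 0, -0.12], "rot": [0, 0, 0], "hand": 1}, {"travel": [0.12, 0, 0], "rot": [0, 0, 0], "hand": 1}, {"travel": [0.12, -0.1, 0], "rot": [0, 0, 0], "hand": 1}, {"travel": [0.12, -0.1, 0], "rot": [0, 0, 0], "hand": 1}, {"travel": [0.12, -0.1, 0], "rot": [0, 0, 0], "hand": 1}, {"travel": [0, -0.16, 0], "rot": [0, 0, 0], "hand": 1}, {"travel": [0, -0.16, 0], "rot": [0, 0, 0], "hand": 1}]'

```text
clock: 17.07
position: [506.7, -116.5, 213.2]
ee_rot: [-0.039, 0.999, 0.0, 0.001]
contact_force: [2.7, 0.0, -0.2]
gripper_width: 85.4
grasp_force: 0.0
```

```bash
python3 - <<'E'
from bench import *
from h import *
p,z=get_image("scene"); q,zt=get_image("top")
a=cv2.resize(p[190:320,210:340],(400,400),interpolation=cv2.INTER_CUBIC)
b=cv2.resize(q[130:270,220:360],(400,400),interpolation=cv2.INTER_CUBIC)
cv2.imwrite("pics/s4.png",np.hstack([a,b])[:,:,::-1])
c=camera_params("scene"); W=cloud(c,z); k=W[200:240,258:292].reshape(-1,3); k=k[(k[:,2]>115)&(k[:,2]<170)]
print("knob top z", np.percentile(k[:,2],[50,80,90,95]))
c=camera_params("top"); p=q
m=(p.max(2)<62); m[:178]=0; m[:,:250]=0; m[260:]=0; m[:,325:]=0
P=ray(c,big(m),36)[:,:2]
a=np.deg2rad(-10.3); o=np.array([616,47.7]); R=np.array([[np.cos(a),-np.sin(a)],[np.sin(a),np.cos(a)]])
F=(P-o)@R
k=F[(F[:,0]<-75)&(abs(F[:,1])<45)]; print(np.polyfit(k[:,1],k[:,0],1))
s=sensors.read_state(); print(s["position"],s["contact_force"])
E
```

```text
knob top z [138.6735736  142.54444498 143.08710176 143.65530987]Traceback (most recent call last):
  File "<stdin>", line 14, in <module>
    raise TypeError("expected non-empty vector for x")
TypeError: expected non-empty vector for x
```

View pics/s4.png

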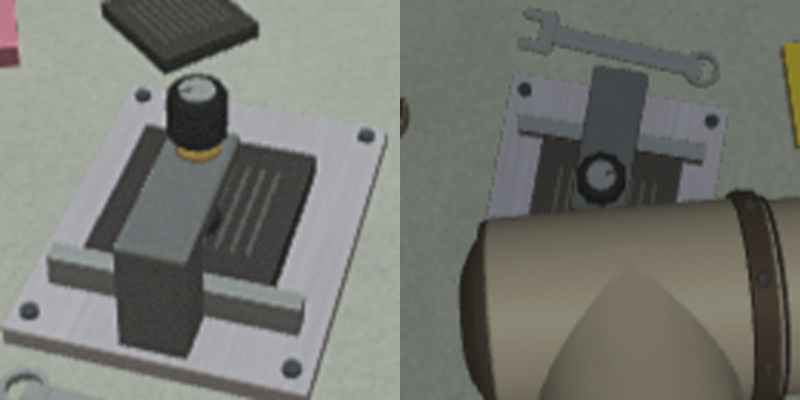

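The knob has sunk about 15 mm (top now at z ≈ 143, expected 142 when fully down) and sits just above the collar at (198,110) in the left crop. The plate is still flush, the arm is clear, and the wrench hasn't moved. Handing in.

```bash
python3 -c "
from bench import *
print(job_done())"
```

```text
the job is handed in; nothing more can be done
None
```

The plate is flush against the fence and clamped with the knob turned down to its stop; the gripper is clear and the job was handed in at about 17 s, with no verdict returned.

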